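# Set the stamping press dial four clicks from its stop and lock it

## Robot

A 6-joint arm with a two-finger parallel gripper is mounted at the origin on the work surface. World frame = base frame: x ahead of the robot, y to its left, z up, the work surface at z = 0. Lengths are in m, angles in rad, forces in N, time in s.
With the tool pointing down it reaches from about 0.35 to 0.85 m from the base axis. Payload 8.1 kg.
Tool frame: the origin (TCP) lies on the mounting face of the last link; the fingertips stand 186 mm ahead of it and the grasp point (between the pads) lies 167 mm ahead of it; z points along the fingers, y is the line along which they close (so a half turn about z gives the same grasp; the last joint's range is limited). The gripper opens to 93 mm and grips with 3 to 60 N. Pads are 15 mm wide; open, the fingers measure 128 mm over their backs; the gripper's body (75 mm by 188 mm) begins 65 mm behind the grasp point.
Start: joints at [-1.39, 0.13, 1.488, -0, 1.523, -0.085], TCP at [0.158, -0.579, 0.405] pointing down, gripper open.
Joint ranges: [-2.96, 2.96], [-0.89, 2.26], [0.02, 2.5], [-1.34, 4.48], [0, 2.73], [-2.66, 2.66]. Speed limits (rad/s): [2.39, 2.39, 2.79, 3.14, 3.14, 3.14].

## Interface

Orientations are given as a rotation vector (axis times angle).
In Python, from plant import read_state, read_camera, camera_params, close_job gives the robot as it stands. The module is installed in compiled form; this text tells all that it offers.
- The arm moves only by the tool servo_tool, never from a script. Its argument "increments" is a list of rows, each an object with "slide": the shift along the tool's x, y, z in mm, a list of three; "dr": the turn, a rotation vector about the tool's x, y, z in rad, a list of three; "jaw": the closure, from 0 (fully open) to 1 (shut). In form: [{"slide": [x, y, z], "dr": [ax, ay, az], "jaw": jaw}, ...]. A call has 1 to 20 rows; each row is the pose to reach, as a shift and turn from the pose commanded when the call began, along the tool's axes at that moment; what a row does not reach only later rows make up. A row lasts 1/10 s, in which the tool goes at most 50 mm and 8.59 degrees, less where a joint would pass 70% of its speed; a pose out of reach is approached as far as the arm can. A call with a gripper value outside its range is refused whole. The fingers move at their own pace and stop on an object; "force" is the grip in N (left out, the last holds). Time passes only in rows, so rows that repeat a pose let the fingers close. It gives the time, the measured TCP pose, the force, the opening and the grip force at its end, in the units of the state.
- read_state(): the state, without advancing time (a new reading comes with each control period).
- read_camera(name): name is "scene" or "side" or "wrist"; returns (picture, depth): 384x512x3 uint8, red, green, blue; 384x512 float32, m along the optical axis (not along the pixel's ray), 0 where there is no reading.
- camera_params(name): a dict with "fx", "fy", "cx", "cy" (pixels), "rvec" (rotation vector, rad) and "tvec" (3), from world to camera coordinates, as OpenCV has them. Camera axes: x right, y down, z forward; pixel columns grow to the right and rows downward; lengths in m; the calibration is good to about 2 mm. A picture is of the moment at which its call begins: read the wrist's pose just before it. camera_params takes no time and is no camera call; for the wrist camera it gives the pose at the moment of the call.
- close_job(): hands the job in; it is judged then, once.
The state is a dict: "t": time; "q": joint angles; "dq": joint speeds; "joint_torque": joint torques, N m; "tool_pos": TCP position; "orientation": TCP orientation; "force": force on the tool from outside, world axes, zero at the start; "wrist_torque": the same for the moment, N m; "opening": finger opening in m; "gripper_force": force on a finger pad.
Only numpy, scipy, OpenCV 4.12 (cv2) and the standard library are available. Lean on these libraries where they do the work, as an engineer would, in place of code of your own. Each camera call takes 0.05 s, during which the arm holds its last target. There are 200 camera calls.

## Task

Set the depth dial of the stamping press to exactly four clicks clockwise from its anticlockwise end stop; the dial has no marks, so feel for the stop and count the clicks. Then slide the red lock bolt fully home towards the dial, and leave the planter, the bowl and the jar where they stand.

Things in the scene. Friction and masses are not known exactly. Their poses are not given: they have to be found in the camera images.
- press: Green bench stamping press, fixed to the table. Its bed is a box 170 mm (x) by 490 mm (y) by 60 mm high; origin on the table (underside of the bed) straight below the dial's axis; z up. Along its y axis: lock bolt at the -y end, dial at y = 0, the stamp (brass plate on a steel ram from y = 170 mm, column up to 260 mm high) at the +y end. The bed reaches from y = -165 to +325 mm.
- dial_grip (a point): Point on the dial's axis at the height to grip, 86 mm above the table; fixed to the press (does not turn). The dial is a black fluted round knob without marks, 50 mm across, vertical axis, barrel from 64 to 100 mm above the table. It starts one to three clicks clockwise of its anticlockwise stop (seen from above); how many cannot be seen.
- dial_top (a point): Centre of the dial's top face, 100 mm above the table; fixed to the press. How the dial feels: a detent every 30 degrees, 0.3 to 0.5 N m to pass from one to the next; let go, it springs to the nearest. The detent at the anticlockwise stop counts as zero, the firm stop (a 50 N grip slips there at about 1 N m) is 3 degrees beyond it; from there it turns 8 clicks clockwise to its other stop.
- bolt (a joint): Travel of the red lock bolt in m: 0 drawn back, 0.020 fully home. It slides towards the dial, along the press's +y axis, with 2.5 N of friction, and stays where it is left. It goes home only while the dial rests four clicks from its anticlockwise stop; at any other setting it stops hard at about 0.010.
- bolt_grip (a point): Point on the axis of the bolt's red upright round grip, 17 mm across, standing on a thin steel slide; 90 mm above the table, 14 mm below the grip's top; moves with the bolt. The grip is free from 72 to 104 mm above the table.
- planter: Blue glazed rectangular planter, loose bystander, 100 x 80 x 72 mm high; origin at the centre of its underside.
- bowl: Brown footed bowl, loose bystander, 104 mm across, 60 mm high; origin at the centre of its underside.
- jar: Glaze jar with white cap, loose bystander, 56 mm across, 85 mm high; origin at the centre of its underside.

How it is judged:
By the outcome, as a careful person would: the job done as asked, in the order asked, and still so for the second after the job is handed in, with the robot touching nothing.
It also fails if it takes over 72 s, if anything falls off the work surface, if the arm or the gripper's body presses on something with over 40 N, if the wrist force passes 120 N, or if a joint passes its speed limit or range.

## Working session

There is one attempt and no reset: what is moved stays moved. The work goes in short steps, Python scripts to look and compute and a tool call to move; the robot and the scene stay as the last step left them, time stands still between calls to the robot, and variables do not carry over. Pictures are saved under pics/ and viewed, at most 10 in all, crops included, and the job is handed in when it is done.

Besides the shell and the picture viewer there is one more tool, called after "Call:" as a command line: name --argument value ..., lists and objects as JSON in quotes. servo_tool: Moves the arm, as the interface text tells. Its arguments: {"type":"object","properties":{"increments":{"type":"array"},"force":{"type":"number"}},"required":["increments"]}

```bash
mkdir -p pics; cat > h.py <<'E'
import numpy as np, cv2
from plant import *
from scipy.spatial.transform import Rotation as R
def cam(n):
    p=camera_params(n); K=np.array([[p['fx'],0,p['cx']],[0,p['fy'],p['cy']],[0,0,1]])
    return K,R.from_rotvec(np.ravel(p['rvec'])).as_matrix(),np.ravel(p['tvec'])
def cloud(n,d):
    K,Rm,t=cam(n); v,u=np.mgrid[:384,:512]
    c=np.stack([(u-K[0,2])/K[0,0]*d,(v-K[1,2])/K[1,1]*d,d],-1)
    return (c-t)@Rm
E
python3 - <<'E'
from h import *
s=read_state(); print(s)
ims=[]
for n in('scene','side'):
    P,d=read_camera(n); np.savez('pics/'+n,P=P,d=d); ims.append(P)
    X=cloud(n,d); hsv=cv2.cvtColor(P,cv2.COLOR_RGB2HSV)
    K,Rm,t=cam(n);print(n,-Rm.T@t)
    for nm,lo,hi in(('red',(0,150,80),(6,255,255)),('green',(40,80,40),(85,255,255)),('blue',(95,120,40),(125,255,255))):
        m=cv2.inRange(hsv,lo,hi)>0; m&=d>0
        if m.sum()>5:
            x=X[m]; print(nm,m.sum(),np.median(np.argwhere(m),0),np.percentile(x,[2,50,98],axis=0).round(3).tolist())
cv2.imwrite('pics/a.png',cv2.resize(np.vstack(ims)[:,:,::-1],(400*1,600)))
cv2.imwrite('pics/s1.png',ims[0][:,:,::-1]);cv2.imwrite('pics/s2.png',ims[1][:,:,::-1])
E
```

```text
{'t': 0.0, 'q': array([-1.39039675e+00,  1.31158007e-01,  1.48927691e+00, -9.94976286e-06,
        1.52297794e+00, -8.53670659e-02]), 'dq': array([-0.00104658,  0.00136874,  0.00065301,  0.00204579,  0.00067962,
        0.00134138]), 'joint_torque': array([ 1.69425439e-04, -5.59841573e+01, -4.91759777e+01,  7.70305004e-02,
        3.56613554e-02, -1.34834236e-04]), 'tool_pos': array([ 0.15758762, -0.57870164,  0.40369032]), 'orientation': array([-3.11209460e+00, -4.15997684e-01,  1.51311307e-04]), 'force': array([0.18427593, 0.04935878, 0.07142075]), 'wrist_torque': array([ 0.00592646, -0.02110461,  0.01236334]), 'gripper_force': 0.0, 'opening': 0.09313555540383407}
scene [1.12839039 0.37077256 0.54719303]
red 94 [119.  186.5] [[0.523, -0.213, 0.069], [0.529, -0.207, 0.09], [0.533, -0.204, 0.105]]
green 17726 [162. 333.] [[0.464, -0.221, 0.015], [0.578, 0.154, 0.062], [0.62, 0.233, 0.261]]
blue 9747 [ 50. 282.] [[-1.442, -1.905, -0.693], [-0.013, 0.062, 0.033], [0.891, 0.246, 0.112]]
side [0.90820386 0.5860005  0.74083725]
red 68 [109. 247.] [[0.518, -0.213, 0.068], [0.525, -0.205, 0.092], [0.531, -0.2, 0.103]]
green 15269 [181. 317.] [[0.457, -0.221, 0.014], [0.563, 0.163, 0.06], [0.618, 0.237, 0.26]]
blue 12924 [33. 84.] [[0.09, -1.906, -0.619], [0.713, -1.889, -0.375], [1.139, 0.153, 0.071]]
```

View pics/s1.png

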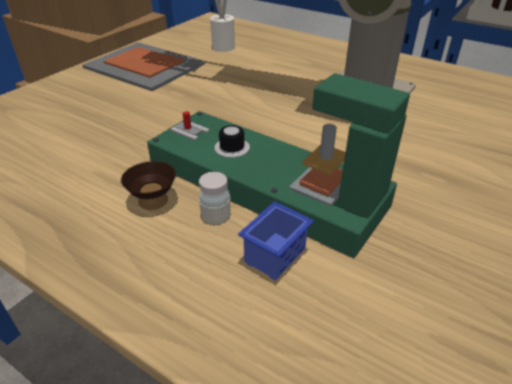

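View pics/s2.png

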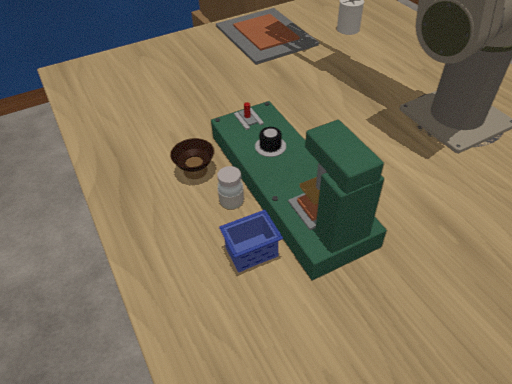

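The scene shows the bolt grip at (186,120), the dial at (232,138), the column at the right, and bowl, jar and planter on the near side. The side view matches: bolt (247,110), dial (270,138).

```bash
python3 - <<'E'
from h import *
for n,(u,v) in(('scene',(232,138)),('side',(270,138))):
    z=np.load(f'pics/{n}.npz');P,d=z['P'],z['d'];X=cloud(n,d);hsv=cv2.cvtColor(P,cv2.COLOR_RGB2HSV)
    w=np.zeros((384,512),bool);w[v-30:v+31,u-30:u+31]=1
    m=w&(X[...,2]>.094)&(X[...,2]<.11)&(d>0)&(hsv[...,1]<140)
    x=X[m];c,r=cv2.minEnclosingCircle(x[:,:2].astype(np.float32));print(n,'dialtop',m.sum(),c,r,x.mean(0),np.median(x[:,2]))
    g=cv2.inRange(hsv,(40,80,30),(85,255,255))>0
    m=g&(abs(X[...,2]-.06)<.006)&(d>0);x=X[m][:,:2].astype(np.float32)
    print('bed',m.sum(),cv2.minAreaRect(x),cv2.boxPoints(cv2.minAreaRect(x)).round(3).tolist())
    m=cv2.inRange(hsv,(0,150,80),(6,255,255))>0;m&=(d>0);m&=(X[...,2]>.098)&(X[...,1]<-.15);print('red top',m.sum(),X[m].mean(0))
    m=(X[...,2]>.015)&(X[...,2]<.3)&(X[...,0]>.58)&(X[...,0]<.9)&(abs(X[...,1])<.35)&~g&(d>0)
    k,l,st,ce=cv2.connectedComponentsWithStats(m.astype(np.uint8))
    for i in range(1,k):
        if st[i,4]>150:x=X[l==i];print('obj',st[i].tolist(),np.percentile(x,[1,50,99],axis=0).round(3).tolist())
E
```

```text
scene dialtop 316 (0.5286900997161865, -0.08954273164272308) 0.025926733389496803 [ 0.53220622 -0.08659019  0.10022934] 0.10078284113459651
bed 7305 ((0.5341705679893494, -0.006300345063209534), (0.48266851902008057, 0.16464661061763763), 88.38804626464844) [[0.4449999928474426, -0.24500000476837158], [0.6100000143051147, -0.25], [0.6230000257492065, 0.2329999953508377], [0.45899999141693115, 0.2370000034570694]]
red top 27 [ 0.52778893 -0.20846145  0.10237843]
obj [120, 160, 56, 43, 1711] [[0.645, -0.212, 0.016], [0.687, -0.176, 0.045], [0.744, -0.115, 0.062]]
obj [198, 171, 33, 49, 1368] [[0.611, -0.095, 0.016], [0.675, -0.022, 0.06], [0.69, -0.005, 0.087]]
obj [289, 186, 44, 21, 203] [[0.58, 0.079, 0.06], [0.583, 0.125, 0.064], [0.586, 0.163, 0.069]]
obj [238, 200, 77, 76, 3251] [[0.617, 0.076, 0.016], [0.692, 0.116, 0.053], [0.74, 0.157, 0.074]]
side dialtop 260 (0.5258024334907532, -0.08568815886974335) 0.026601437479257584 [ 0.52697011 -0.0850975   0.09881312] 0.09883284131183029
bed 6607 ((0.52889484167099, -0.0061381906270980835), (0.4884291887283325, 0.1694481521844864), 88.37101745605469) [[0.43700000643730164, -0.24799999594688416], [0.6069999933242798, -0.2529999911785126], [0.6209999918937683, 0.23600000143051147], [0.45100000500679016, 0.23999999463558197]]
red top 24 [ 0.5240881  -0.20728012  0.10176815]
obj [170, 138, 45, 36, 1148] [[0.646, -0.209, 0.024], [0.689, -0.177, 0.042], [0.74, -0.112, 0.061]]
obj [218, 166, 26, 40, 876] [[0.634, -0.055, 0.016], [0.665, -0.014, 0.062], [0.688, -0.002, 0.086]]
obj [219, 209, 64, 61, 2133] [[0.64, 0.079, 0.016], [0.687, 0.119, 0.055], [0.738, 0.16, 0.073]]
```

```bash
cat >> h.py <<'E'
def go(target,s=None):   # world TCP target -> tool slide mm
    s=s or read_state(); Rt=R.from_rotvec(s['orientation'])
    return ((Rt.inv().apply(np.array(target)-s['tool_pos']))*1000).round(1), Rt.as_matrix().round(3)
E
python3 - <<'E'
from h import *
print(go([.528,-.087,.40]))
E
```

```text
(array([ 486.6, -377.2,    4.5]), array([[ 0.965,  0.263, -0.   ],
       [ 0.263, -0.965,  0.002],
       [ 0.   , -0.002, -1.   ]]))
```

Call:
servo_tool --increments '[{"slide":[35,-27,0],"dr":[0,0,-0.09],"jaw":0},{"slide":[70,-54,0],"dr":[0,0,-0.18],"jaw":0},{"slide":[105,-81,0],"dr":[0,0,-0.27],"jaw":0},{"slide":[140,-108,0],"dr":[0,0,-0.36],"jaw":0},{"slide":[175,-135,0],"dr":[0,0,-0.45],"jaw":0},{"slide":[210,-162,0],"dr":[0,0,-0.54],"jaw":0},{"slide":[245,-189,0],"dr":[0,0,-0.63],"jaw":0},{"slide":[280,-216,0],"dr":[0,0,-0.72],"jaw":0},{"slide":[315,-243,0],"dr":[0,0,-0.81],"jaw":0},{"slide":[350,-270,0],"dr":[0,0,-0.9],"jaw":0},{"slide":[385,-297,0],"dr":[0,0,-0.99],"jaw":0},{"slide":[420,-324,0],"dr":[0,0,-1.08],"jaw":0},{"slide":[455,-351,0],"dr":[0,0,-1.17],"jaw":0},{"slide":[486.6,-377.2,4.5],"dr":[0,0,-1.278],"jaw":0},{"slide":[486.6,-377.2,4.5],"dr":[0,0,-1.278],"jaw":0},{"slide":[486.6,-377.2,4.5],"dr":[0,0,-1.278],"jaw":0},{"slide":[486.6,-377.2,4.5],"dr":[0,0,-1.278],"jaw":0},{"slide":[486.6,-377.2,4.5],"dr":[0,0,-1.278],"jaw":0}]'

```text
t: 1.9
tool_pos: [0.5276, -0.0882, 0.4003]
orientation: [2.254, 2.189, -0.0]
force: [-0.3, 0.4, 0.1]
opening: 0.0929
gripper_force: 0.0
```

```bash
python3 - <<'E'
from h import *
s=read_state();print(s['t'],s['q'].round(3),s['tool_pos'],np.abs(s['dq']).max())
K,Rm,t=cam('wrist');P,d=read_camera('wrist');X=cloud('wrist',d);print('cam',-Rm.T@t)
np.savez('pics/wrist',P=P,d=d);hsv=cv2.cvtColor(P,cv2.COLOR_RGB2HSV)
cv2.imwrite('pics/w1.png',P[:,:,::-1])
m=(d>0)&(X[...,2]>.095)&(X[...,2]<.107)
k,l,st,ce=cv2.connectedComponentsWithStats(m.astype(np.uint8))
for i in range(1,k):
    if st[i,4]>30:x=X[l==i];print(st[i].tolist(),x.mean(0).round(4),cv2.minEnclosingCircle(x[:,:2].astype(np.float32)),P[l==i].mean(0).round())
print(go([.528,-.087,.253]))
E
```

```text
1.9 [-0.261 -0.044  1.676 -0.     1.51  -0.232] [ 0.52756384 -0.08822905  0.40031755] 0.0049487028297738045
cam [ 0.52908383 -0.01419461  0.37947019]
[230, 161, 55, 52, 2138] [ 0.5258 -0.0878  0.0993] ((0.5257489085197449, -0.08921731263399124), 0.026212941855192184) [68. 70. 68.]
(array([  1.3,   0.3, 147.4]), array([[ 0.029,  1.   ,  0.   ],
       [ 1.   , -0.029, -0.   ],
       [-0.   ,  0.   , -1.   ]]))
```

View pics/w1.png

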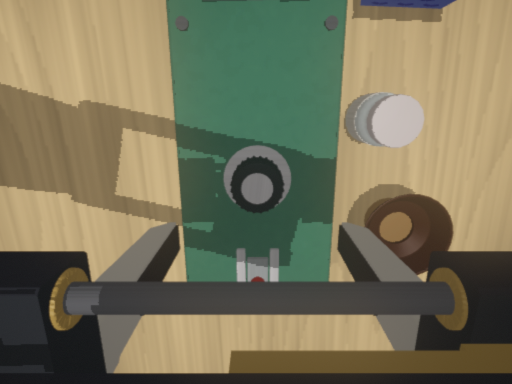

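The wrist view shows the dial top at (257,185) and the bolt below it at (257,280), well clear of the open fingers.

Call:
servo_tool --increments '[{"slide":[0,-1,30],"dr":[0,0,0],"jaw":0},{"slide":[0,-1,60],"dr":[0,0,0],"jaw":0},{"slide":[0,-1,90],"dr":[0,0,0],"jaw":0},{"slide":[0,-1,115],"dr":[0,0,0],"jaw":0},{"slide":[0,-1,135],"dr":[0,0,0],"jaw":0},{"slide":[0,-1,147],"dr":[0,0,0],"jaw":0},{"slide":[0,-1,147],"dr":[0,0,0],"jaw":0},{"slide":[0,-1,147],"dr":[0,0,0],"jaw":0},{"slide":[0,-1,147],"dr":[0,0,0],"jaw":1},{"slide":[0,-1,147],"dr":[0,0,0],"jaw":1},{"slide":[0,-1,147],"dr":[0,0,0],"jaw":1},{"slide":[0,-1,147],"dr":[0,0,0],"jaw":1},{"slide":[0,-1,147],"dr":[0,0,0],"jaw":1},{"slide":[0,-1,147],"dr":[0,0,0],"jaw":1},{"slide":[0,-1,147],"dr":[0,0,0],"jaw":1},{"slide":[0,-1,147],"dr":[0,0,0],"jaw":1},{"slide":[0,-1,147],"dr":[0,0,0],"jaw":1},{"slide":[0,-1,147],"dr":[0,0,0],"jaw":1}]' --force 15

```text
t: 3.75
tool_pos: [0.5265, -0.0871, 0.2532]
orientation: [-2.25, -2.19, 0.002]
force: [-6.0, -0.5, 5.2]
opening: 0.05
gripper_force: 15.0
```

```bash
cat > st.py <<'E'
from h import *
s=read_state()
M=R.from_rotvec(s['orientation']).as_matrix()
print(s['t'],'pos',s['tool_pos'].round(4),'yaw',np.degrees(np.arctan2(M[1,0],M[0,0])).round(2),'q6',s['q'][5].round(3),'F',s['force'].round(1),'T',s['wrist_torque'].round(3),s['opening'],s['gripper_force'])
E
python3 st.py
```

```text
3.75 pos [ 0.5265 -0.0871  0.2532] yaw 88.45 q6 -0.233 F [-6.  -0.5  5.2] T [-0.054  0.863 -0.053] 0.050002515457044726 15.000440329313278
```

Call:
servo_tool --increments '[{"slide":[0,-1,0],"dr":[0,0,0],"jaw":1},{"slide":[0,-1,0],"dr":[0,0,0],"jaw":1},{"slide":[0,-1,0],"dr":[0,0,0],"jaw":1}]' --force 50

```text
t: 4.05
tool_pos: [0.5261, -0.0871, 0.2532]
orientation: [2.251, 2.191, 0.0]
force: [-0.4, -1.0, 0.8]
opening: 0.0492
gripper_force: 50.0
```

```bash
python3 st.py
```

```text
4.05 pos [ 0.5261 -0.0871  0.2532] yaw 88.45 q6 -0.233 F [-0.4 -1.   0.8] T [-0.065  0.101  0.016] 0.04915452074879332 49.99806046485901
```

Call:
servo_tool --increments '[{"slide":[0,0,0],"dr":[0,0,-0.07],"jaw":1},{"slide":[0,0,0],"dr":[0,0,-0.14],"jaw":1},{"slide":[0,0,0],"dr":[0,0,-0.175],"jaw":1},{"slide":[0,0,0],"dr":[0,0,-0.175],"jaw":1}]'

```text
t: 4.45
tool_pos: [0.5259, -0.0871, 0.2532]
orientation: [-2.05, -2.38, 0.001]
force: [-2.8, 0.1, 2.4]
opening: 0.0494
gripper_force: 50.0
```

```bash
python3 st.py
```

```text
4.45 pos [ 0.5259 -0.0871  0.2532] yaw 98.5 q6 -0.409 F [-2.8  0.1  2.4] T [-0.088  0.539 -0.191] 0.0494026242403605 49.998841881752014
```

Call:
servo_tool --increments '[{"slide":[0,0,0],"dr":[0,0,-0.07],"jaw":1},{"slide":[0,0,0],"dr":[0,0,-0.14],"jaw":1},{"slide":[0,0,0],"dr":[0,0,-0.175],"jaw":1},{"slide":[0,0,0],"dr":[0,0,-0.175],"jaw":1}]'

```text
t: 4.85
tool_pos: [0.5256, -0.0872, 0.2532]
orientation: [-1.834, -2.549, 0.002]
force: [-5.6, -1.3, 4.9]
opening: 0.0495
gripper_force: 50.0
```

```bash
python3 st.py
```

```text
4.85 pos [ 0.5256 -0.0872  0.2532] yaw 108.51 q6 -0.583 F [-5.6 -1.3  4.9] T [-0.185  0.957  0.02 ] 0.0494743191164158 49.99998450279236
```

Call:
servo_tool --increments '[{"slide":[0,0,0],"dr":[0,0,-0.07],"jaw":1},{"slide":[0,0,0],"dr":[0,0,-0.14],"jaw":1},{"slide":[0,0,0],"dr":[0,0,-0.175],"jaw":1},{"slide":[0,0,0],"dr":[0,0,-0.175],"jaw":1}]'

```text
t: 5.25
tool_pos: [0.5254, -0.0873, 0.2532]
orientation: [-1.604, -2.699, 0.003]
force: [-9.0, -1.2, 6.3]
opening: 0.0492
gripper_force: 50.0
```

```bash
python3 st.py
```

```text
5.25 pos [ 0.5254 -0.0873  0.2532] yaw 118.56 q6 -0.759 F [-9.  -1.2  6.3] T [-0.29   1.345  0.11 ] 0.0491991927003497 50.00196576118469
```

Call:
servo_tool --increments '[{"slide":[0,0,0],"dr":[0,0,-0.07],"jaw":1},{"slide":[0,0,0],"dr":[0,0,-0.14],"jaw":1},{"slide":[0,0,0],"dr":[0,0,-0.14],"jaw":1}]'

```text
t: 5.55
tool_pos: [0.5252, -0.0875, 0.2532]
orientation: [-1.411, -2.804, 0.003]
force: [-9.4, -2.0, 7.6]
opening: 0.049
gripper_force: 50.0
```

```bash
python3 st.py
```

```text
5.55 pos [ 0.5252 -0.0875  0.2532] yaw 126.59 q6 -0.899 F [-9.4 -2.   7.6] T [-0.379  1.467 -0.324] 0.04895510435499959 50.00235557556152
```

Call:
servo_tool --increments '[{"slide":[0.6,-0.8,0],"dr":[0,0,-0.05],"jaw":1},{"slide":[0.6,-0.8,0],"dr":[0,0,-0.08],"jaw":1},{"slide":[0.6,-0.8,0],"dr":[0,0,-0.08],"jaw":1}]'

```text
t: 5.85
tool_pos: [0.5247, -0.0875, 0.2532]
orientation: [-1.3, -2.859, 0.002]
force: [-4.5, -3.0, 3.3]
opening: 0.0497
gripper_force: 50.0
```

```bash
python3 st.py
```

```text
5.85 pos [ 0.5247 -0.0875  0.2532] yaw 131.12 q6 -0.979 F [-4.5 -3.   3.3] T [-0.525  0.634 -0.126] 0.04973367286816885 49.9990850687027
```

Call:
servo_tool --increments '[{"slide":[0,0,0],"dr":[0,0,-0.07],"jaw":1},{"slide":[0,0,0],"dr":[0,0,-0.105],"jaw":1},{"slide":[0,0,0],"dr":[0,0,-0.105],"jaw":1}]'

```text
t: 6.15
tool_pos: [0.5246, -0.0876, 0.2532]
orientation: [-1.147, -2.924, 0.003]
force: [-6.0, -3.6, 4.3]
opening: 0.0494
gripper_force: 50.0
```

```bash
python3 st.py
```

```text
6.15 pos [ 0.5246 -0.0876  0.2532] yaw 137.16 q6 -1.084 F [-6.  -3.6  4.3] T [-0.697  0.851 -0.121] 0.0493864300775887 49.99944269657135
```

Call:
servo_tool --increments '[{"slide":[0,-0.5,0],"dr":[0,0,-0.07],"jaw":1},{"slide":[0,-0.5,0],"dr":[0,0,-0.14],"jaw":1},{"slide":[0,-0.5,0],"dr":[0,0,-0.2],"jaw":1},{"slide":[0,-0.5,0],"dr":[0,0,-0.2],"jaw":1}]'

```text
t: 6.55
tool_pos: [0.5243, -0.088, 0.2532]
orientation: [-0.847, -3.024, 0.003]
force: [-4.9, -3.3, 4.9]
opening: 0.0493
gripper_force: 50.0
```

```bash
python3 st.py
```

```text
6.55 pos [ 0.5243 -0.088   0.2532] yaw 148.69 q6 -1.286 F [-4.9 -3.3  4.9] T [-0.768  0.863  0.129] 0.049288809917013586 49.99936401844025
```

Call:
servo_tool --increments '[{"slide":[0,0,0],"dr":[0,0,-0.05],"jaw":1},{"slide":[0,0,0],"dr":[0,0,-0.1],"jaw":1},{"slide":[0,0,0],"dr":[0,0,-0.1],"jaw":1}]'

```text
t: 6.85
tool_pos: [0.5242, -0.0881, 0.2532]
orientation: [-0.696, -3.062, 0.003]
force: [-7.3, -4.2, 4.9]
opening: 0.049
gripper_force: 50.0
```

```bash
python3 st.py
```

```text
6.85 pos [ 0.5242 -0.0881  0.2532] yaw 154.39 q6 -1.385 F [-7.3 -4.2  4.9] T [-0.824  1.009  0.536] 0.04904472950231573 50.00011324882507
```

Call:
servo_tool --increments '[{"slide":[0,0,0],"dr":[0,0,0],"jaw":1},{"slide":[0,0,0],"dr":[0,0,0],"jaw":1}]'

```text
t: 7.05
tool_pos: [0.5242, -0.0881, 0.2532]
orientation: [-0.698, -3.061, 0.003]
force: [-6.6, -4.8, 4.3]
opening: 0.0495
gripper_force: 50.0
```

```bash
python3 st.py
```

```text
7.05 pos [ 0.5242 -0.0881  0.2532] yaw 154.31 q6 -1.384 F [-6.6 -4.8  4.3] T [-0.918  0.969  0.527] 0.0495048087504263 50.000558495521545
```

Call:
servo_tool --increments '[{"slide":[0,0,0],"dr":[0,0,-0.05],"jaw":1},{"slide":[0,0,0],"dr":[0,0,-0.05],"jaw":1}]'

```text
t: 7.25
tool_pos: [0.5242, -0.0883, 0.2532]
orientation: [-0.622, -3.078, 0.003]
force: [-7.1, -4.6, 3.4]
opening: 0.0495
gripper_force: 50.0
```

```bash
python3 st.py
```

```text
7.25 pos [ 0.5242 -0.0883  0.2532] yaw 157.17 q6 -1.434 F [-7.1 -4.6  3.4] T [-0.969  0.899 -0.58 ] 0.04946049066924555 49.99973952770233
```

Call:
servo_tool --increments '[{"slide":[0,0,0],"dr":[0,0,-0.05],"jaw":1},{"slide":[0,0,0],"dr":[0,0,-0.05],"jaw":1}]'

```text
t: 7.45
tool_pos: [0.5242, -0.0883, 0.2533]
orientation: [-0.543, -3.093, 0.003]
force: [-6.4, -5.7, 4.6]
opening: 0.0494
gripper_force: 50.0
```

```bash
python3 st.py
```

```text
7.45 pos [ 0.5242 -0.0883  0.2533] yaw 160.07 q6 -1.485 F [-6.4 -5.7  4.6] T [-0.98   0.977 -0.067] 0.04944995006263048 50.000064969062805
```

Call:
servo_tool --increments '[{"slide":[0,0,0],"dr":[0,0,-0.05],"jaw":1},{"slide":[0,0,0],"dr":[0,0,-0.05],"jaw":1}]'

```text
t: 7.65
tool_pos: [0.5241, -0.0884, 0.2532]
orientation: [-0.466, -3.105, 0.004]
force: [-7.2, -5.6, 5.7]
opening: 0.0494
gripper_force: 50.0
```

```bash
python3 st.py
```

```text
7.65 pos [ 0.5241 -0.0884  0.2532] yaw 162.94 q6 -1.535 F [-7.2 -5.6  5.7] T [-1.002  1.024 -0.167] 0.049384492215872294 50.00092327594757
```

Call:
servo_tool --increments '[{"slide":[0,0,0],"dr":[0,0,-0.05],"jaw":1},{"slide":[0,0,0],"dr":[0,0,-0.05],"jaw":1}]'

```text
t: 7.85
tool_pos: [0.5241, -0.0885, 0.2532]
orientation: [-0.388, -3.116, 0.004]
force: [-7.1, -6.2, 4.2]
opening: 0.0494
gripper_force: 50.0
```

```bash
python3 st.py
```

```text
7.85 pos [ 0.5241 -0.0885  0.2532] yaw 165.82 q6 -1.585 F [-7.1 -6.2  4.2] T [-1.241  1.082  0.071] 0.04942086571010073 50.00008463859558
```

Call:
servo_tool --increments '[{"slide":[0,0,0],"dr":[0,0,-0.05],"jaw":1},{"slide":[0,0,0],"dr":[0,0,-0.05],"jaw":1}]'

```text
t: 8.05
tool_pos: [0.5241, -0.0886, 0.2532]
orientation: [-0.31, -3.124, 0.004]
force: [-7.3, -6.0, 5.5]
opening: 0.0495
gripper_force: 50.0
```

```bash
python3 st.py
```

```text
8.05 pos [ 0.5241 -0.0886  0.2532] yaw 168.68 q6 -1.635 F [-7.3 -6.   5.5] T [-1.345  1.034 -0.226] 0.049480740273873315 49.99974310398102
```

Call:
servo_tool --increments '[{"slide":[0,0,0],"dr":[0,0,-0.05],"jaw":1},{"slide":[0,0,0],"dr":[0,0,-0.05],"jaw":1}]'

```text
t: 8.25
tool_pos: [0.5241, -0.0887, 0.2532]
orientation: [-0.231, -3.131, 0.004]
force: [-7.0, -7.2, 4.6]
opening: 0.0491
gripper_force: 50.0
```

```bash
python3 st.py
```

```text
8.25 pos [ 0.5241 -0.0887  0.2532] yaw 171.54 q6 -1.685 F [-7.  -7.2  4.6] T [-1.35   0.959 -0.065] 0.04911500126344885 49.99968230724335
```

Call:
servo_tool --increments '[{"slide":[0,0,0],"dr":[0,0,-0.05],"jaw":1},{"slide":[0,0,0],"dr":[0,0,-0.05],"jaw":1}]'

```text
t: 8.45
tool_pos: [0.524, -0.0887, 0.2532]
orientation: [-0.153, -3.136, 0.005]
force: [-7.2, -7.7, 3.8]
opening: 0.0494
gripper_force: 50.0
```

```bash
python3 st.py
```

```text
8.45 pos [ 0.524  -0.0887  0.2532] yaw 174.42 q6 -1.735 F [-7.2 -7.7  3.8] T [-1.398  1.11   0.172] 0.049394538944976356 50.00031888484955
```

Call:
servo_tool --increments '[{"slide":[0,0,0],"dr":[0,0,-0.05],"jaw":1},{"slide":[0,0,0],"dr":[0,0,-0.05],"jaw":1}]'

```text
t: 8.65
tool_pos: [0.524, -0.0888, 0.2532]
orientation: [-0.074, -3.138, 0.005]
force: [-6.9, -8.8, 3.4]
opening: 0.0493
gripper_force: 50.0
```

```bash
python3 st.py
```

```text
8.65 pos [ 0.524  -0.0888  0.2532] yaw 177.29 q6 -1.785 F [-6.9 -8.8  3.4] T [-1.455  0.97   0.207] 0.049321728941494544 50.000059604644775
```

Call:
servo_tool --increments '[{"slide":[0,0,0],"dr":[0,0,-0.05],"jaw":1},{"slide":[0,0,0],"dr":[0,0,-0.05],"jaw":1}]'

```text
t: 8.85
tool_pos: [0.524, -0.0889, 0.2532]
orientation: [0.004, -3.139, 0.005]
force: [-7.0, -9.3, 6.2]
opening: 0.0493
gripper_force: 50.0
```

```bash
python3 st.py
```

```text
8.85 pos [ 0.524  -0.0889  0.2532] yaw -179.84 q6 -1.835 F [-7.  -9.3  6.2] T [-1.496  1.155  0.635] 0.04934042743617219 50.0006228685379
```

Call:
servo_tool --increments '[{"slide":[0,0,0],"dr":[0,0,-0.05],"jaw":1},{"slide":[0,0,0],"dr":[0,0,-0.05],"jaw":1}]'

```text
t: 9.05
tool_pos: [0.524, -0.089, 0.2532]
orientation: [0.083, -3.138, 0.005]
force: [-8.2, -8.9, 5.0]
opening: 0.0493
gripper_force: 50.0
```

```bash
python3 st.py
```

```text
9.05 pos [ 0.524  -0.089   0.2532] yaw -176.97 q6 -1.886 F [-8.2 -8.9  5. ] T [-1.604  1.157  0.686] 0.049349251391968406 50.001046657562256
```

Call:
servo_tool --increments '[{"slide":[0,0,0],"dr":[0,0,-0.05],"jaw":1},{"slide":[0,0,0],"dr":[0,0,-0.05],"jaw":1}]'

```text
t: 9.25
tool_pos: [0.5241, -0.0891, 0.2532]
orientation: [0.16, -3.135, 0.005]
force: [-7.0, -10.4, 3.7]
opening: 0.0495
gripper_force: 50.0
```

```bash
python3 st.py
```

```text
9.25 pos [ 0.5241 -0.0891  0.2532] yaw -174.16 q6 -1.935 F [ -7.  -10.4   3.7] T [-1.741  1.053 -0.1  ] 0.049458597201527024 50.00011324882507
```

Call:
servo_tool --increments '[{"slide":[0,0,0],"dr":[0,0,-0.05],"jaw":1},{"slide":[0,0,0],"dr":[0,0,-0.05],"jaw":1}]'

```text
t: 9.45
tool_pos: [0.5241, -0.0892, 0.2532]
orientation: [0.237, -3.13, 0.005]
force: [-8.2, -10.8, 2.4]
opening: 0.0499
gripper_force: 50.0
```

```bash
python3 st.py; python3 -c "
from h import *
print(read_state()['joint_torque'])
for i in range(6):
    read_camera('side');s=read_state();print(s['t'],s['wrist_torque'].round(3),s['joint_torque'][5].round(3))"
```

```text
9.45 pos [ 0.5241 -0.0892  0.2532] yaw -171.34 q6 -1.984 F [ -8.2 -10.8   2.4] T [-1.852  1.043 -0.537] 0.049872196001167844 49.99990403652191
[  6.80533111 -47.53364682 -45.39398789   3.91196921  -1.46141689
  -1.30419195]
9.5 [-1.794  1.023 -0.4  ] -0.682
9.55 [-1.747  1.076 -0.397] -0.454
9.6 [-1.762  1.016 -0.414] -0.406
9.65 [-1.763  0.993 -0.389] -0.399
9.7 [-1.811  0.974 -0.466] -0.4
9.75 [-1.744  1.053 -0.391] -0.4
```

Call:
servo_tool --increments '[{"slide":[0,0,0],"dr":[0,0,-0.03],"jaw":1},{"slide":[0,0,0],"dr":[0,0,-0.03],"jaw":1},{"slide":[0,0,0],"dr":[0,0,-0.03],"jaw":1}]'

```text
t: 10.05
tool_pos: [0.5241, -0.0893, 0.2532]
orientation: [0.281, -3.127, 0.005]
force: [-7.0, -10.0, 3.9]
opening: 0.0493
gripper_force: 50.0
```

```bash
echo "print('J6',s['joint_torque'][5].round(3))">>st.py; python3 st.py
```

```text
10.05 pos [ 0.5241 -0.0893  0.2532] yaw -169.74 q6 -2.012 F [ -7.  -10.    3.9] T [-1.847  0.977 -0.954] 0.049298573046703736 49.999905824661255
J6 -0.98
```

Call:
servo_tool --increments '[{"slide":[0,0,0],"dr":[0,0,-0.03],"jaw":1},{"slide":[0,0,0],"dr":[0,0,-0.03],"jaw":1},{"slide":[0,0,0],"dr":[0,0,-0.03],"jaw":1}]'

```text
t: 10.35
tool_pos: [0.5241, -0.0893, 0.2532]
orientation: [0.327, -3.123, 0.005]
force: [-5.9, -10.7, 2.1]
opening: 0.0495
gripper_force: 50.0
```

```bash
python3 st.py
```

```text
10.35 pos [ 0.5241 -0.0893  0.2532] yaw -168.04 q6 -2.042 F [ -5.9 -10.7   2.1] T [-1.812  0.827 -1.113] 0.0494558445284128 49.99946057796478
J6 -1.165
```

Call:
servo_tool --increments '[{"slide":[0,0,0],"dr":[0,0,-0.03],"jaw":1},{"slide":[0,0,0],"dr":[0,0,-0.03],"jaw":1},{"slide":[0,0,0],"dr":[0,0,-0.03],"jaw":1}]'

```text
t: 10.65
tool_pos: [0.5242, -0.0894, 0.2531]
orientation: [0.373, -3.118, 0.005]
force: [-4.8, -11.1, 2.3]
opening: 0.0496
gripper_force: 50.0
```

```bash
python3 st.py
```

```text
10.65 pos [ 0.5242 -0.0894  0.2531] yaw -166.34 q6 -2.072 F [ -4.8 -11.1   2.3] T [-1.823  0.72  -1.392] 0.049628921521845434 49.99974310398102
J6 -1.417
```

Call:
servo_tool --increments '[{"slide":[0,0,0],"dr":[0,0,0],"jaw":0.3},{"slide":[0,0,0],"dr":[0,0,0],"jaw":0.3},{"slide":[0,0,0],"dr":[0,0,0],"jaw":0.3},{"slide":[0,0,0],"dr":[0,0,0],"jaw":0.3},{"slide":[0,0,0],"dr":[0,0,0],"jaw":0.3}]'

```text
t: 11.15
tool_pos: [0.5248, -0.0872, 0.2532]
orientation: [-0.38, 3.118, 0.0]
force: [-0.2, 0.6, -0.1]
opening: 0.0651
gripper_force: 0.0
```

```bash
python3 st.py; python3 - <<'E'
from h import *
P,d=read_camera('wrist');X=cloud('wrist',d)
cv2.imwrite('pics/w2.png',P[:,:,::-1])
m=(d>0)&(X[...,2]>.095)&(X[...,2]<.105)
k,l,st,ce=cv2.connectedComponentsWithStats(m.astype(np.uint8))
for i in range(1,k):
    if st[i,4]>300:x=X[l==i];print(st[i].tolist(),x.mean(0).round(4),cv2.minEnclosingCircle(x[:,:2].astype(np.float32)))
E
```

```text
11.15 pos [ 0.5248 -0.0872  0.2532] yaw -166.11 q6 -2.074 F [-0.2  0.6 -0.1] T [ 0.038 -0.117  0.062] 0.06505380396607476 0.0
J6 0.005
[0, 182, 21, 38, 565] [ 0.5199 -0.2048  0.0996] ((0.5215429067611694, -0.2092801332473755), 0.008383262902498245)
[201, 212, 106, 70, 5872] [ 0.5178 -0.091   0.0993] ((0.5251302719116211, -0.08933267742395401), 0.026185665279626846)
[154, 243, 40, 39, 454] [ 0.527  -0.1248  0.1002] ((0.5331670045852661, -0.1260637789964676), 0.011524545960128307)
[324, 243, 41, 39, 474] [ 0.5088 -0.052   0.1002] ((0.5138092041015625, -0.04808323457837105), 0.01142620574682951)
```

View pics/w2.png

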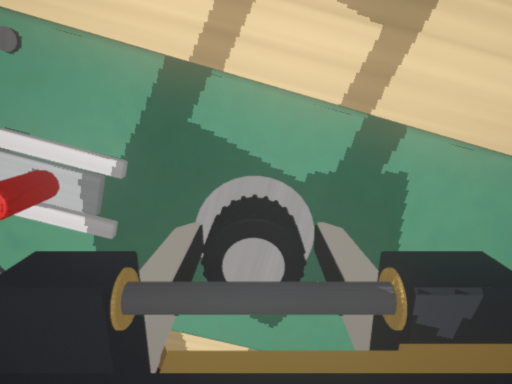

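The wrist view shows the dial top at (252,262) between the open pads; it sits slightly to the -y side of the grasp centre, so I recentre and regrip, then confirm the stop.

Call:
servo_tool --increments '[{"slide":[0,-2.6,0],"dr":[0,0,0],"jaw":0.3},{"slide":[0,-2.6,0],"dr":[0,0,0],"jaw":0.3},{"slide":[0,-2.6,0],"dr":[0,0,0],"jaw":1},{"slide":[0,-2.6,0],"dr":[0,0,0],"jaw":1},{"slide":[0,-2.6,0],"dr":[0,0,0],"jaw":1},{"slide":[0,-2.6,0],"dr":[0,0,0],"jaw":1},{"slide":[0,-2.6,0],"dr":[0,0,0],"jaw":1},{"slide":[0,-2.6,0],"dr":[0,0,0],"jaw":1}]' --force 50

```text
t: 12.0
tool_pos: [0.5253, -0.0898, 0.2532]
orientation: [0.38, -3.118, -0.001]
force: [-1.2, 1.3, 0.3]
opening: 0.0489
gripper_force: 50.0
```

```bash
python3 st.py
```

```text
12.0 pos [ 0.5253 -0.0898  0.2532] yaw -166.12 q6 -2.079 F [-1.2  1.3  0.3] T [ 0.382  0.009 -0.004] 0.048937125309204556 50.000388622283936
J6 -0.032
```

Call:
servo_tool --increments '[{"slide":[0,0,0],"dr":[0,0,-0.035],"jaw":1},{"slide":[0,0,0],"dr":[0,0,-0.035],"jaw":1},{"slide":[0,0,0],"dr":[0,0,-0.035],"jaw":1}]'

```text
t: 12.3
tool_pos: [0.5253, -0.0899, 0.2532]
orientation: [0.433, -3.112, -0.001]
force: [-1.2, 3.0, 1.2]
opening: 0.0493
gripper_force: 50.0
```

```bash
python3 st.py
```

```text
12.3 pos [ 0.5253 -0.0899  0.2532] yaw -164.17 q6 -2.113 F [-1.2  3.   1.2] T [ 0.482 -0.052 -0.25 ] 0.049269461465063065 50.000322461128235
J6 -0.302
```

Call:
servo_tool --increments '[{"slide":[0,0,0],"dr":[0,0,-0.035],"jaw":1},{"slide":[0,0,0],"dr":[0,0,-0.035],"jaw":1},{"slide":[0,0,0],"dr":[0,0,-0.035],"jaw":1}]'

```text
t: 12.6
tool_pos: [0.5253, -0.0899, 0.2532]
orientation: [0.485, -3.104, -0.001]
force: [-2.4, 3.7, 1.8]
opening: 0.0496
gripper_force: 50.0
```

```bash
python3 st.py
```

```text
12.6 pos [ 0.5253 -0.0899  0.2532] yaw -162.25 q6 -2.147 F [-2.4  3.7  1.8] T [ 0.489  0.036 -1.568] 0.04964213451831087 50.000240206718445
J6 -1.617
```

Call:
servo_tool --increments '[{"slide":[0,0,0],"dr":[0,0,-0.035],"jaw":1},{"slide":[0,0,0],"dr":[0,0,-0.035],"jaw":1},{"slide":[0,0,0],"dr":[0,0,-0.035],"jaw":1}]'

```text
t: 12.9
tool_pos: [0.5258, -0.0897, 0.2532]
orientation: [-0.54, 3.093, 0.001]
force: [4.3, 5.4, -2.4]
opening: 0.0492
gripper_force: 50.0
```

```bash
python3 st.py
```

```text
12.9 pos [ 0.5258 -0.0897  0.2532] yaw -160.18 q6 -2.183 F [ 4.3  5.4 -2.4] T [ 0.896 -0.867 -1.205] 0.04923659479497357 49.998815059661865
J6 -1.195
```

Stop confirmed: 1.57 N m about 4° past the rest position. Now 123° clockwise.

Call:
servo_tool --increments '[{"slide":[0,0,0],"dr":[0,0,0.08],"jaw":1},{"slide":[0,0,0],"dr":[0,0,0.16],"jaw":1},{"slide":[0,0,0],"dr":[0,0,0.24],"jaw":1},{"slide":[0,0,0],"dr":[0,0,0.32],"jaw":1},{"slide":[0,0,0],"dr":[0,0,0.4],"jaw":1},{"slide":[0,0,0],"dr":[0,0,0.48],"jaw":1},{"slide":[0,0,0],"dr":[0,0,0.576],"jaw":1},{"slide":[0,0,0],"dr":[0,0,0.576],"jaw":1},{"slide":[0,0,0],"dr":[0,0,0.576],"jaw":1}]'

```text
t: 13.8
tool_pos: [0.5259, -0.0897, 0.2532]
orientation: [0.359, 3.119, 0.001]
force: [4.4, 3.4, -2.6]
opening: 0.0495
gripper_force: 50.0
```

```bash
python3 st.py
```

```text
13.8 pos [ 0.5259 -0.0897  0.2532] yaw 166.88 q6 -1.607 F [ 4.4  3.4 -2.6] T [ 0.702 -0.924 -0.33 ] 0.04952914681088855 49.99921202659607
J6 -0.139
```

Call:
servo_tool --increments '[{"slide":[0,0,0],"dr":[0,0,0.08],"jaw":1},{"slide":[0,0,0],"dr":[0,0,0.16],"jaw":1},{"slide":[0,0,0],"dr":[0,0,0.24],"jaw":1},{"slide":[0,0,0],"dr":[0,0,0.32],"jaw":1},{"slide":[0,0,0],"dr":[0,0,0.4],"jaw":1},{"slide":[0,0,0],"dr":[0,0,0.46],"jaw":1},{"slide":[0,0,0],"dr":[0,0,0.524],"jaw":1},{"slide":[0,0,0],"dr":[0,0,0.524],"jaw":1},{"slide":[0,0,0],"dr":[0,0,0.524],"jaw":1}]'

```text
t: 14.7
tool_pos: [0.5259, -0.0898, 0.2532]
orientation: [1.154, 2.92, 0.001]
force: [4.1, 3.6, -2.4]
opening: 0.0495
gripper_force: 50.0
```

```bash
python3 st.py
```

```text
14.7 pos [ 0.5259 -0.0898  0.2532] yaw 136.86 q6 -1.083 F [ 4.1  3.6 -2.4] T [ 0.55  -0.89  -0.271] 0.049533285133628424 49.999204874038696
J6 -0.17
```

Call:
servo_tool --increments '[{"slide":[0,0,0],"dr":[0,0,0.08],"jaw":1},{"slide":[0,0,0],"dr":[0,0,0.16],"jaw":1},{"slide":[0,0,0],"dr":[0,0,0.24],"jaw":1},{"slide":[0,0,0],"dr":[0,0,0.32],"jaw":1},{"slide":[0,0,0],"dr":[0,0,0.4],"jaw":1},{"slide":[0,0,0],"dr":[0,0,0.46],"jaw":1},{"slide":[0,0,0],"dr":[0,0,0.524],"jaw":1},{"slide":[0,0,0],"dr":[0,0,0.524],"jaw":1},{"slide":[0,0,0],"dr":[0,0,0.524],"jaw":1}]'

```text
t: 15.6
tool_pos: [0.5258, -0.0898, 0.2533]
orientation: [1.871, 2.522, 0.002]
force: [4.5, 3.4, -2.2]
opening: 0.0496
gripper_force: 50.0
```

```bash
python3 st.py
```

```text
15.6 pos [ 0.5258 -0.0898  0.2533] yaw 106.86 q6 -0.56 F [ 4.5  3.4 -2.2] T [ 0.485 -0.859 -0.313] 0.049606711453282985 49.999072551727295
J6 -0.214
```

Call:
servo_tool --increments '[{"slide":[0,0,0],"dr":[0,0,0.08],"jaw":1},{"slide":[0,0,0],"dr":[0,0,0.16],"jaw":1},{"slide":[0,0,0],"dr":[0,0,0.24],"jaw":1},{"slide":[0,0,0],"dr":[0,0,0.32],"jaw":1},{"slide":[0,0,0],"dr":[0,0,0.4],"jaw":1},{"slide":[0,0,0],"dr":[0,0,0.48],"jaw":1},{"slide":[0,0,0],"dr":[0,0,0.56],"jaw":1},{"slide":[0,0,0],"dr":[0,0,0.56],"jaw":1},{"slide":[0,0,0],"dr":[0,0,0.56],"jaw":1}]'

```text
t: 16.5
tool_pos: [0.5257, -0.0898, 0.2532]
orientation: [2.493, 1.911, 0.001]
force: [3.8, 3.1, -2.6]
opening: 0.0495
gripper_force: 50.0
```

```bash
python3 st.py
```

```text
16.5 pos [ 0.5257 -0.0898  0.2532] yaw 74.94 q6 -0.003 F [ 3.8  3.1 -2.6] T [ 0.485 -0.668  0.453] 0.04949610270434804 49.999237060546875
J6 0.577
```

Call:
servo_tool --increments '[{"slide":[0,0,0],"dr":[0,0,0],"jaw":0},{"slide":[0,0,0],"dr":[0,0,0],"jaw":0},{"slide":[0,0,0],"dr":[0,0,0],"jaw":0},{"slide":[0,0,0],"dr":[0,0,0],"jaw":0},{"slide":[0,0,0],"dr":[0,0,0],"jaw":0},{"slide":[0,0,-20],"dr":[0,0,0.05],"jaw":0},{"slide":[0,0,-55],"dr":[0,0,0.1],"jaw":0},{"slide":[0,0,-90],"dr":[0,0,0.1],"jaw":0},{"slide":[0,0,-120],"dr":[0,0,0.1],"jaw":0},{"slide":[0,0,-120],"dr":[0,0,0.1],"jaw":0},{"slide":[0,0,-120],"dr":[0,0,0.1],"jaw":0}]'

```text
t: 17.6
tool_pos: [0.5255, -0.0901, 0.3739]
orientation: [2.587, 1.779, 0.002]
force: [0.7, 0.8, -1.1]
opening: 0.0926
gripper_force: 0.0
```

```bash
python3 st.py; python3 - <<'E'
from h import *
for n in('scene','side'):
    P,d=read_camera(n);X=cloud(n,d);hsv=cv2.cvtColor(P,cv2.COLOR_RGB2HSV)
    m=cv2.inRange(hsv,(0,150,60),(7,255,255))>0;m&=(d>0)&(X[...,1]<-.15)&(X[...,2]>.066)&(X[...,2]<.11)
    if m.sum():
        x=X[m];print(n,m.sum(),x.mean(0),x.min(0),x.max(0))
s=read_state();print(go([.525,-.2085,.253+.085]))
E
```

```text
17.6 pos [ 0.5255 -0.0901  0.3739] yaw 69.03 q6 0.1 F [ 0.7  0.8 -1.1] T [-0.052 -0.065  0.038] 0.09256140960615906 0.0
J6 0.0
scene 95 [ 0.52864534 -0.20729016  0.09007873] [ 0.52177551 -0.21484846  0.06833086] [ 0.53498904 -0.20273515  0.10600029]
side 49 [ 0.52597283 -0.20417877  0.08470997] [ 0.51939988 -0.21232282  0.06690892] [ 0.53157771 -0.19806252  0.10337816]
(array([-110.7,   42.6,   33.6]), array([[ 0.358,  0.934, -0.002],
       [ 0.934, -0.358,  0.001],
       [-0.   , -0.002, -1.   ]]))
```

Call:
servo_tool --increments '[{"slide":[-28,10,0],"dr":[0,0,-0.1],"jaw":0},{"slide":[-56,20,0],"dr":[0,0,-0.2],"jaw":0},{"slide":[-84,30,0],"dr":[0,0,-0.3],"jaw":0},{"slide":[-111,40.5,10],"dr":[0,0,-0.338],"jaw":0},{"slide":[-111,40.5,40],"dr":[0,0,-0.338],"jaw":0},{"slide":[-111,40.5,70],"dr":[0,0,-0.338],"jaw":0},{"slide":[-111,40.5,95],"dr":[0,0,-0.338],"jaw":0},{"slide":[-111,40.5,109],"dr":[0,0,-0.338],"jaw":0},{"slide":[-111,40.5,109],"dr":[0,0,-0.338],"jaw":0},{"slide":[-111,40.5,109],"dr":[0,0,-0.338],"jaw":0.6},{"slide":[-111,40.5,109],"dr":[0,0,-0.338],"jaw":0.6},{"slide":[-111,40.5,109],"dr":[0,0,-0.338],"jaw":0.6},{"slide":[-111,40.5,109],"dr":[0,0,-0.338],"jaw":0.6}]' --force 20

```text
t: 19.0
tool_pos: [0.5239, -0.2083, 0.2655]
orientation: [2.251, 2.189, 0.001]
force: [-1.1, -0.3, 0.5]
opening: 0.0656
gripper_force: 0.0
```

```bash
python3 st.py; python3 - <<'E'
from h import *
P,d=read_camera('wrist');X=cloud('wrist',d);hsv=cv2.cvtColor(P,cv2.COLOR_RGB2HSV)
cv2.imwrite('pics/w3.png',P[:,:,::-1])
m=cv2.inRange(hsv,(0,150,60),(7,255,255))>0;m&=(d>0)&(X[...,2]>.1)&(X[...,2]<.11)
if m.sum(): x=X[m];print(m.sum(),x.mean(0),cv2.minEnclosingCircle(x[:,:2].astype(np.float32)))
E
```

```text
19.0 pos [ 0.5239 -0.2083  0.2655] yaw 88.4 q6 -0.442 F [-1.1 -0.3  0.5] T [-0.001 -0.101 -0.015] 0.06557677389867422 0.0
J6 0.0
700 [ 0.52204421 -0.20981564  0.10243446] ((0.5221458673477173, -0.21065030992031097), 0.008377617225050926)
```

View pics/w3.png

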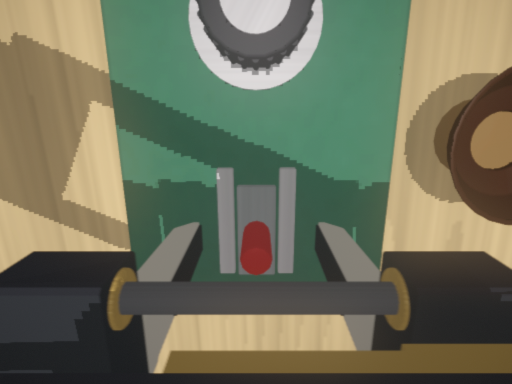

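The red grip stands between the open fingers at (256,258), its slide between the two rails; a small recentring, then grip.

Call:
servo_tool --increments '[{"slide":[-1.7,-1.7,3],"dr":[0,0,0],"jaw":0.6},{"slide":[-1.7,-1.7,3],"dr":[0,0,0],"jaw":1},{"slide":[-1.7,-1.7,3],"dr":[0,0,0],"jaw":1},{"slide":[-1.7,-1.7,3],"dr":[0,0,0],"jaw":1},{"slide":[-1.7,-1.7,3],"dr":[0,0,0],"jaw":1},{"slide":[-1.7,-1.7,3],"dr":[0,0,0],"jaw":1},{"slide":[-1.7,-1.7,3],"dr":[0,0,0],"jaw":1},{"slide":[-1.7,-1.7,3],"dr":[0,0,0],"jaw":1},{"slide":[-1.7,-1.7,3],"dr":[0,0,0],"jaw":1},{"slide":[-1.7,-1.7,3],"dr":[0,0,0],"jaw":1}]' --force 20

```text
t: 20.05
tool_pos: [0.5223, -0.2098, 0.2614]
orientation: [2.251, 2.189, 0.002]
force: [5.0, -0.5, -2.9]
opening: 0.0166
gripper_force: 20.0
```

```bash
python3 st.py
```

```text
20.05 pos [ 0.5223 -0.2098  0.2614] yaw 88.4 q6 -0.446 F [ 5.  -0.5 -2.9] T [-0.091 -0.851  0.052] 0.01658391557435194 19.990220367908478
J6 0.003
```

Call:
servo_tool --increments '[{"slide":[3,0,0],"dr":[0,0,0],"jaw":1},{"slide":[6,0,0],"dr":[0,0,0],"jaw":1},{"slide":[8,0,0],"dr":[0,0,0],"jaw":1},{"slide":[8,0,0],"dr":[0,0,0],"jaw":1}]'

```text
t: 20.45
tool_pos: [0.5225, -0.2018, 0.2614]
orientation: [2.251, 2.189, 0.001]
force: [5.8, -0.7, -3.8]
opening: 0.0166
gripper_force: 20.0
```

```bash
python3 st.py
```

```text
20.45 pos [ 0.5225 -0.2018  0.2614] yaw 88.4 q6 -0.432 F [ 5.8 -0.7 -3.8] T [-0.287 -0.865 -0.003] 0.01655066174123554 19.98985379934311
J6 0.059
```

Call:
servo_tool --increments '[{"slide":[2,0,0],"dr":[0,0,0],"jaw":1},{"slide":[4,0,0],"dr":[0,0,0],"jaw":1},{"slide":[4,0,0],"dr":[0,0,0],"jaw":1}]'

```text
t: 20.75
tool_pos: [0.5226, -0.1979, 0.2614]
orientation: [2.251, 2.189, 0.001]
force: [5.2, -2.4, -3.6]
opening: 0.0164
gripper_force: 20.0
```

```bash
python3 st.py
```

```text
20.75 pos [ 0.5226 -0.1979  0.2614] yaw 88.41 q6 -0.426 F [ 5.2 -2.4 -3.6] T [-0.233 -0.918  0.019] 0.016381772283535396 19.98982161283493
J6 0.061
```

Past 10 mm freely (12 mm, 2.4 N): the dial is at four. Push on home.

Call:
servo_tool --increments '[{"slide":[2,0,0],"dr":[0,0,0],"jaw":1},{"slide":[4,0,0],"dr":[0,0,0],"jaw":1},{"slide":[6,0,0],"dr":[0,0,0],"jaw":1},{"slide":[6,0,0],"dr":[0,0,0],"jaw":1}]'

```text
t: 21.15
tool_pos: [0.5228, -0.1919, 0.2614]
orientation: [2.251, 2.189, 0.001]
force: [4.6, -1.4, -2.8]
opening: 0.0167
gripper_force: 20.0
```

```bash
python3 st.py
```

```text
21.15 pos [ 0.5228 -0.1919  0.2614] yaw 88.4 q6 -0.416 F [ 4.6 -1.4 -2.8] T [-0.277 -0.88   0.033] 0.016722718982103486 19.989811778068542
J6 0.061
```

Call:
servo_tool --increments '[{"slide":[1.5,0,0],"dr":[0,0,0],"jaw":1},{"slide":[3,0,0],"dr":[0,0,0],"jaw":1},{"slide":[4,0,0],"dr":[0,0,0],"jaw":1},{"slide":[4,0,0],"dr":[0,0,0],"jaw":1}]'

```text
t: 21.55
tool_pos: [0.5228, -0.1897, 0.2614]
orientation: [2.249, 2.186, -0.003]
force: [5.7, -13.7, -8.3]
opening: 0.0166
gripper_force: 20.0
```

```bash
python3 st.py
```

```text
21.55 pos [ 0.5228 -0.1897  0.2614] yaw 88.37 q6 -0.409 F [  5.7 -13.7  -8.3] T [-2.28  -0.935  0.042] 0.016595370493101124 19.987083971500397
J6 0.053
```

Call:
servo_tool --increments '[{"slide":[0,0,0],"dr":[0,0,0],"jaw":0.4},{"slide":[0,0,0],"dr":[0,0,0],"jaw":0.4},{"slide":[0,0,0],"dr":[0,0,0],"jaw":0.4},{"slide":[0,0,0],"dr":[0,0,0],"jaw":0.4},{"slide":[0,0,-20],"dr":[0,0,0],"jaw":0.4},{"slide":[0,0,-60],"dr":[0,0,0],"jaw":0.4},{"slide":[0,0,-100],"dr":[0,0,0],"jaw":0.4},{"slide":[-20,0,-120],"dr":[0,0,0],"jaw":0.4},{"slide":[-20,0,-120],"dr":[0,0,0],"jaw":0.4},{"slide":[-20,0,-120],"dr":[0,0,0],"jaw":0.4}]'

```text
t: 22.55
tool_pos: [0.5217, -0.2077, 0.3811]
orientation: [2.253, 2.189, 0.001]
force: [0.1, 0.7, -1.1]
opening: 0.0559
gripper_force: 0.0
```

```bash
python3 st.py; python3 - <<'E'
from h import *
P,d=read_camera('wrist');X=cloud('wrist',d);hsv=cv2.cvtColor(P,cv2.COLOR_RGB2HSV)
m=cv2.inRange(hsv,(0,150,60),(7,255,255))>0;m&=(d>0)&(X[...,2]>.1)&(X[...,2]<.11)
if m.sum(): x=X[m];print(m.sum(),x.mean(0),cv2.minEnclosingCircle(x[:,:2].astype(np.float32)))
P,d=read_camera('scene');cv2.imwrite('pics/s3.png',P[:,:,::-1]);X=cloud('scene',d);hsv=cv2.cvtColor(P,cv2.COLOR_RGB2HSV)
m=cv2.inRange(hsv,(0,150,60),(7,255,255))>0;m&=(d>0)&(X[...,1]<-.15)&(X[...,2]>.066)&(X[...,2]<.11)
if m.sum(): print('scene red',m.sum(),X[m].mean(0))
E
```

```text
22.55 pos [ 0.5217 -0.2077  0.3811] yaw 88.36 q6 -0.442 F [ 0.1  0.7 -1.1] T [-0.027 -0.056  0.026] 0.055921872244833554 0.0
J6 -0.091
237 [ 0.5218155  -0.19064531  0.1016767 ] ((0.5218558311462402, -0.19079691171646118), 0.007706215605139732)
scene red 105 [ 0.52911112 -0.18855423  0.08844975]
```

View pics/s3.png

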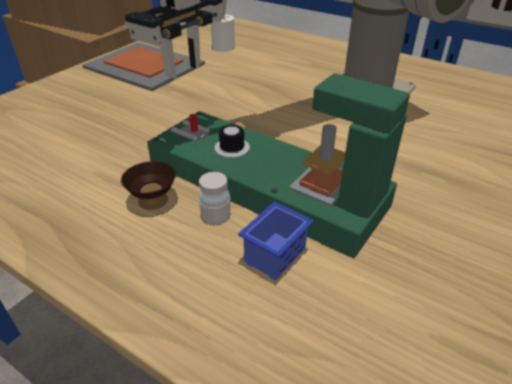

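The bolt grip is now at (193,123), about 20 mm further on. The bowl, jar and planter are at the same pixels as before, and the gripper is clear.

```bash
python3 -c "
from plant import *
print(close_job())"
```

```text
the job is handed in; nothing more can be done
None
```

The dial is set four clicks clockwise from its anticlockwise stop and the red bolt is pushed fully home (about 20 mm, to its end stop). The planter, bowl and jar were not touched, and the job was handed in at about 23 s of the 72 s allowed.

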